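# Bend-test a cast rod in the lever stand

### The job

Bend-test a rod: take the longer of the two cast rods from the sloped curing rack and lay it level in the two vee supports of the lever test stand, centred under the nose so that it overhangs equally at both sides, and let go of it. Then pull the stand's lever all the way down to its stop so that the nose bears firmly on the rod, hold it there for a moment, and ease the lever back up to its top without letting it fly; leave the tested rod in the supports. Do not disturb the shorter rod, the beaker, the brush or the potato half.

Things in the scene. Friction and masses are not known exactly. Their poses are not given: they have to be found in the camera images.
- long_rod: cream-coloured cast rod, round, diameter 20, length 190, about 75 g. Origin at the centre of one end face (the end that is lower in the rack at the start); its x axis runs along the rod to the other end.
- long_rod_mid (a point): middle of the long rod, on its axis (95 from either end), axes as long_rod.
- short_rod: the same kind of rod, diameter 20 but length 135; lies in the other slot of the rack and stays there. Origin at its lower end face, x along the rod.
- rack: fixed wooden curing rack, 150 x 146, 100 high, origin on the worktop. Rods lie side by side at y = +40 and -40 (which is where varies), rising at 26 degrees from level along its +x; their axes start at x = -80, z = 52. Two 16 wide cross-bars with vee notches hold them 25 and 115 from the lower end; a stop board at the lower end reaches 8 above the axis. The long rod's upper 65 overhang freely.
- press: fixed lever test stand (like a small drill press), 280 high, facing its -x, column at +x. Origin on the worktop under the nose. Base plate x -70 to 120, y -100 to 100, 24 high. Two steel vee supports at y = -55 and +55, each 16 along y and 50 across x, 90 degree notches along y, cheek tops at z = 87. Head above: y -20 to 20, x -36 to column, z 165 to 253.
- press_seat (a point): where the rod's middle belongs: on the rod's axis, midway between the vee supports, under the nose, 84 above the worktop. Axes as press; the rod lies along y. The raised nose is 40 above a seated rod's top, so bring the rod in from the front (-x) held 15 to 35 above its seat, then lower it.
- press_lever (a joint): lever on the right (-y) side of the head, rad: 0 = at its top (45 degrees up to the front), 1.2 = fully down at its stop (24 degrees below level). A spring returns it; pull under 12 N. It lowers the nose 40 mm per rad; the nose meets a seated rod at about 1.0, then its own spring loads the rod (about 12 N at the stop).
- lever_ball (a point): centre of the lever's black ball grip, diameter 30, 130 from the pivot; it starts about 305 above the worktop and moves in the press's x-z plane, to the front and down.
- lever_pivot (a point): point on the lever's hinge axis in the plane of the ball's motion; the axis runs along the press's y. Turns with the lever.
- press_nose: steel nose bar under the ram of the test stand, origin at its lower edge (134 above the worktop when raised).
- beaker: glass beaker, 78 across, 94 high, a bystander. Origin under its middle.
- brush: silicone brush 176 long lying on the worktop, a bystander. Origin under its middle, y along it.
- potato_half: half a potato lying cut side down, 65 x 85, 39 high, a bystander. Origin under its middle.
Mind the look-alikes: they are no part of the job. Leave any red look-alike of the long_rod alone.

How it is judged:
By the outcome, as a careful person would: the job done as asked, in the order asked, and still so for the second after the job is handed in, with the robot touching nothing.
It also fails if it takes over 64 s, if anything falls off the work surface, if the arm or the gripper's body presses on something with over 40 N, if the wrist force passes 120 N, or if a joint passes its speed limit or range.

### The arm

A 6-joint arm with a two-finger parallel gripper is mounted at the origin on a cart in front of the work surface, level with it; the furniture and walls round the work are solid. World frame = base frame: x ahead of the robot, y to its left, z up, the work surface at z = 0. Lengths are in m, angles in rad, forces in N, time in s.
With the tool pointing down it reaches from about 0.4 to 0.825 m from the base axis. Payload 7 kg.
Tool frame: the origin (TCP) lies at the centre of the arm's flange, where the gripper is bolted on; the fingertips stand 178 mm ahead of it and the grasp point (between the pads) lies ahead of it (tcp_to_grasp is the z of the grasp point in the tool frame, in m); z points along the fingers, x is the direction in which the jaws open and shut, and the axes are right-handed (so a half turn about z gives the same grasp; the last joint's range is limited). The gripper opens to 88 mm and grips with 3 to 60 N. Pads are 19 mm wide; open, the fingers measure 130 mm over their backs; the gripper's body (78 mm by 193 mm) begins 47 mm behind the grasp point.
Start: joints at [1.614, 0.359, 0.012, 0, -1.224, -0.288], TCP at [0.164, 0.655, 0.405] pointing down, gripper open.
Joint ranges: [-3.07, 3.07], [-1.43, 2.12], [-1.02, 1.25], [-3.03, 1.67], [-3.05, -0], [-3.03, 3.03]. Speed limits (rad/s): [2.39, 2.39, 3.01, 3.14, 3.14, 3.14].

### API

Orientations are given as [roll, pitch, yaw] about the fixed x, y, z axes, in that order (R = Rz(yaw) Ry(pitch) Rx(roll)).
In Python, from station import get_state, grab_frame, job_done, tcp_to_grasp gives the robot as it stands.
- The arm moves only by the tool drive_tool, never from a script. Its argument "moves" is a list of rows, each a list of 7 numbers: the shift along the tool's x, y, z in mm, then the turn, a rotation vector about the tool's x, y, z in degrees, then the closure, from -1 (fully open) to 1 (shut), so that 0 is half open. In form: [[dx, dy, dz, ax, ay, az, claw], ...]. A call has 1 to 12 rows; each row is the pose to reach, as a shift and turn from the pose commanded when the call began, along the tool's axes at that moment; what a row does not reach only later rows make up. A row lasts 1/8 s, in which the tool goes at most 62.5 mm and 10.7 degrees, less where a joint would pass 70% of its speed; a pose out of reach is approached as far as the arm can. A call with a gripper value outside its range is refused whole. The fingers move at their own pace and stop on an object; "grip_force" is the grip in N (left out, the last holds). Time passes only in rows, so rows that repeat a pose let the fingers close. It gives the time, the measured TCP pose, the force and the opening at its end, in the units of the state.
- get_state(): the state, without advancing time (a new reading comes with each control period).
- grab_frame(name): name is "scene" or "top" or "wrist"; returns a dict with "img" (420x560x3 uint8, red, green, blue), "range_z" (420x560 float32, m along the optical axis (not along the pixel's ray), 0 where there is no reading), "fovy" (degrees; the focal length in pixels is half the picture's height over the tangent of half this angle, whatever the lens; pixels are square), "cx", "cy" (the principal point, pixels), "rvec" (rotation vector, rad) and "tvec" (3), from world to camera coordinates, as OpenCV has them. Camera axes: x right, y down, z forward; pixel columns grow to the right and rows downward; lengths in m; the calibration is good to about 2 mm. A picture is of the moment at which its call begins.
- job_done(): hands the job in, once; it reports no verdict.
The state is a dict: "t": time; "q": joint angles; "qd": joint speeds; "joint_efforts": joint torques, N m; "eef_pos": TCP position; "ee_rot": TCP orientation; "force": force on the tool from outside, world axes, zero at the start; "moment": the same for the moment, N m; "width": finger opening in m.
Only numpy, scipy, OpenCV 4.12 (cv2) and the standard library are available. Lean on these libraries where they do the work, as an engineer would, in place of code of your own. Each camera call takes 0.05 s, during which the arm holds its last target. There are 200 camera calls.

## Working session

There is one attempt and no reset: what is moved stays moved. The work goes in short steps, Python scripts to look and compute and a tool call to move; the robot and the scene stay as the last step left them, time stands still between calls to the robot, and variables do not carry over. Pictures are saved under pics/ and viewed, about 8 in all and at most 12, crops included, and the job is handed in when it is done.

Besides the shell and the picture viewer there is one more tool, called after "Call:" as name([rows], argument=value, ...), one row to a line, values as JSON. drive_tool: Moves the arm, as the interface text tells. Its arguments: {"type":"object","properties":{"moves":{"type":"array"},"grip_force":{"type":"number"}},"required":["moves"]}

```bash
ls; mkdir -p pics
cat > h.py <<'E'
import numpy as np, cv2
from scipy.spatial.transform import Rotation as Rn
from station import *
def cam(f):
    R=cv2.Rodrigues(np.array(f["rvec"],float))[0]; t=np.array(f["tvec"],float).ravel()
    fl=210/np.tan(np.radians(f["fovy"])/2); return R,t,fl
def cloud(f):
    R,t,fl=cam(f); z=f["range_z"]; v,u=np.mgrid[:420,:560]
    p=np.stack([(u-f["cx"])/fl*z,(v-f["cy"])/fl*z,z],-1)
    w=(p-t)@R; w[z<=0]=np.nan; return w
def proj(f,P):
    R,t,fl=cam(f); c=np.atleast_2d(P)@R.T+t
    return c[:,:2]/c[:,2:]*fl+[f["cx"],f["cy"]]
E
python3 - <<'E'
from h import *
s=get_state(); print(s,tcp_to_grasp)
a=[]
for n in("scene","top"):
    f=grab_frame(n); np.save(f"{n}.npy",f,allow_pickle=True); a.append(f["img"]); R,t,fl=cam(f); print(n,-R.T@t,fl,f["cx"],f["cy"])
    cv2.imwrite(f"pics/{n}0.png",cv2.resize(f["img"][:,:,::-1],(800,600)))
E
```

```text
pics
{'t': 0.0, 'q': array([ 1.61408584e+00,  3.59422860e-01,  1.10495242e-02, -3.35504754e-04,
       -1.22408344e+00, -2.88090979e-01]), 'qd': array([ 0.00159403, -0.00050513,  0.00170546, -0.00032151,  0.00070477,
        0.0005674 ]), 'joint_efforts': array([ 3.23603099e-04, -5.82720530e+01,  2.93052185e+01,  6.99720025e+00,
        7.01768513e-03, -1.64316734e-04]), 'eef_pos': array([0.16355768, 0.6546919 , 0.40369774]), 'ee_rot': array([-3.14142323e+00, -1.68163288e-03, -1.81571220e+00]), 'force': array([0.28619058, 0.1329273 , 0.00822501]), 'moment': array([ 0.05851616, -0.02508047,  0.01032927]), 'width': 0.08733816289023998} 0.1593
scene [0.52735583 1.35190954 1.2530607 ] 463.84205096750105 287.3784304498787 211.61685088993963
top [0.25317426 0.02593799 1.31045076] 394.4297851853098 279.61007908250184 211.58931619931957
```

View pics/scene0.png

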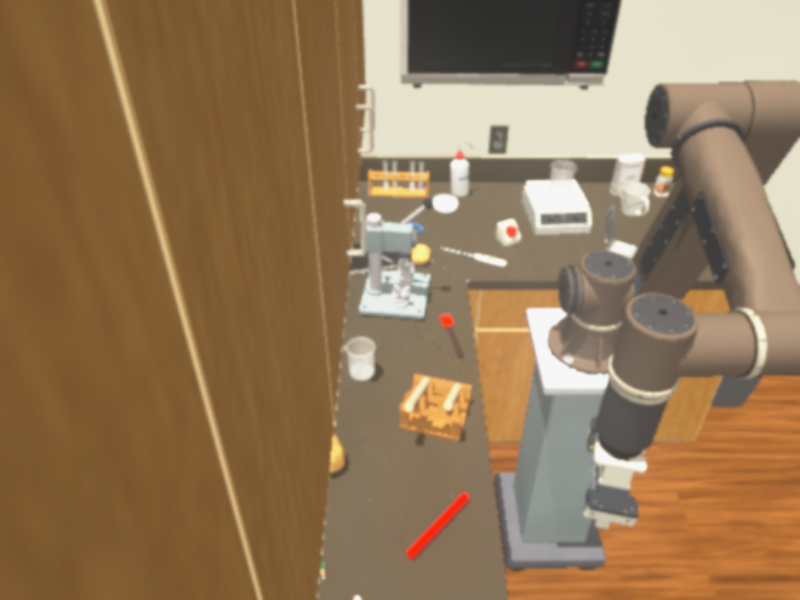

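View pics/top0.png

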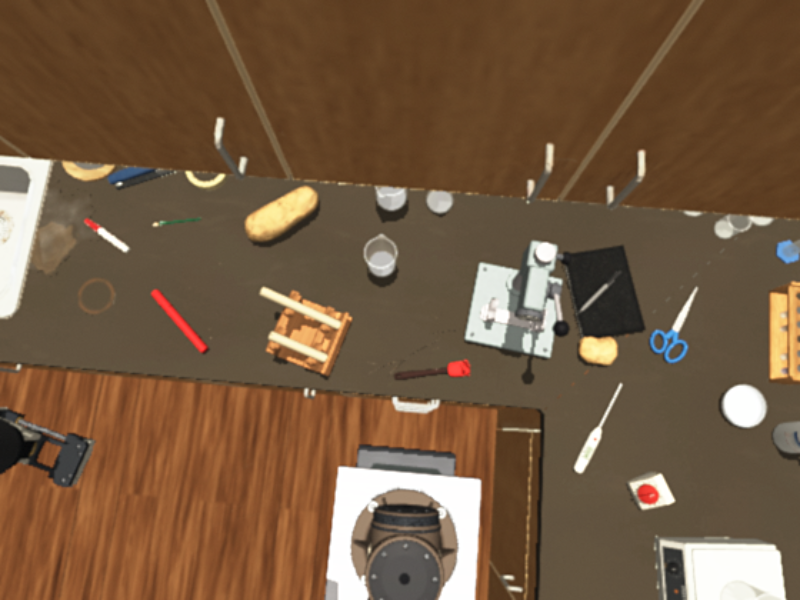

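The scene image shows the press at (395,270), the rack at (437,405), the beaker at (360,358) and the red decoy at (438,525). In the top image (800x600) there are two cream rods in the rack, at (262,292)-(340,325) and (270,337)-(325,360). There is also a red look-alike at (180,320), which I'll leave alone. The upper rod sticks out past the rack on the left and is the longer one. Next I'll measure both and check with a crop.

Run:
```python
from h import *
f=np.load("top.npy",allow_pickle=True).item(); w=cloud(f); im=f["img"]
hsv=cv2.cvtColor(im,cv2.COLOR_RGB2HSV)
# cream rods
roi=np.zeros((420,560),bool); roi[190:270,170:260]=1
m=roi&(hsv[...,1]<130)&(hsv[...,2]>165)&(w[...,2]>0.03)
n,l,st,c=cv2.connectedComponentsWithStats(m.astype(np.uint8))
for i in range(1,n):
    if st[i,4]<60: continue
    p=w[l==i]; p=p[~np.isnan(p).any(1)]; mu=np.median(p,0); q=p[np.linalg.norm(p-mu,axis=1)<.15]; mu=q.mean(0)
    d=np.linalg.svd(q-mu)[2][0]; d*=np.sign(d[2]); s=(q-mu)@d
    print("rod",st[i],"mu",mu.round(4),"d",d.round(3),"ends",(mu+d*s.min()).round(4),(mu+d*s.max()).round(4),"len",np.ptp(s),"pitch",np.degrees(np.arcsin(d[2])),"yaw",np.degrees(np.arctan2(d[1],d[0])))
# press base plate z~24mm
m=(abs(w[...,2]-.024)<.006); m[:,:320]=0; m[:180]=0;m[:,395:]=0
n,l,st,c=cv2.connectedComponentsWithStats(m.astype(np.uint8)); i=1+st[1:,4].argmax()
p=w[l==i]; print("plate",st[i],cv2.minAreaRect(p[:,:2].astype(np.float32)))
for nm,cen in(("beaker",(266,179)),("ball",(393,229))):
    x,y=cen; print(nm,np.nanmedian(w[y-3:y+4,x-3:x+4].reshape(-1,3),0), w[y-8:y+9:4,x,:].round(3).tolist())
# head top, etc
for z in(.18,.21,.253,.28,.3):
    m=abs(w[...,2]-z)<.01; m[:,:330]=0;m[:160]=0;m[:,420:]=0
    q=w[m]; 
    if len(q): print(z,len(q),q.mean(0).round(3),q.min(0).round(3),q.max(0).round(3))
out=np.hstack([cv2.resize(im[185:275,170:260],(400,400),interpolation=2),cv2.resize(im[160:280,320:440],(400,400),interpolation=2)])
cv2.imwrite("pics/crop1.png",out[:,:,::-1])
```

```text
rod [182 201  57  30 382] mu [0.4825 0.2682 0.1015] d [0.25  0.864 0.438] ends [0.458  0.1835 0.0585] [0.5061 0.3499 0.1429] len 0.1927389666174116 pitch 25.97936098907214 yaw 73.87042571840905
rod [188 232  42  22 290] mu [0.3996 0.2675 0.0893] d [0.246 0.868 0.431] ends [0.382  0.2054 0.0585] [0.4159 0.3252 0.1179] len 0.13791636317319855 pitch 25.51898152462936 yaw 74.17853021407495
plate [ 325  184   64   66 1951] ((0.5389423370361328, -0.20987679064273834), (0.19993452727794647, 0.19097426533699036), 82.82311248779297)
beaker [0.64559835 0.1132091  0.00401651] [[0.66, 0.113, 0.048], [0.658, 0.114, 0.008], [0.646, 0.113, 0.002], [0.631, 0.112, 0.003], [0.593, 0.105, 0.09]]
ball [ 0.44595788 -0.24186624  0.31981449] [[0.536, -0.328, 0.001], [0.457, -0.242, 0.319], [0.446, -0.241, 0.323], [0.437, -0.243, 0.317], [0.482, -0.33, -0.003]]
0.18 17 [ 0.563 -0.191  0.186] [ 0.512 -0.194  0.182] [ 0.621 -0.187  0.19 ]
0.21 86 [ 0.535 -0.197  0.211] [ 0.476 -0.251  0.2  ] [ 0.624 -0.177  0.22 ]
0.253 680 [ 0.547 -0.211  0.253] [ 0.478 -0.276  0.243] [ 0.63  -0.185  0.263]
0.28 180 [ 0.582 -0.221  0.279] [ 0.47  -0.252  0.27 ] [ 0.616 -0.199  0.29 ]
0.3 14 [ 0.451 -0.239  0.302] [ 0.433 -0.249  0.292] [ 0.47 -0.23  0.31]
```

View pics/crop1.png

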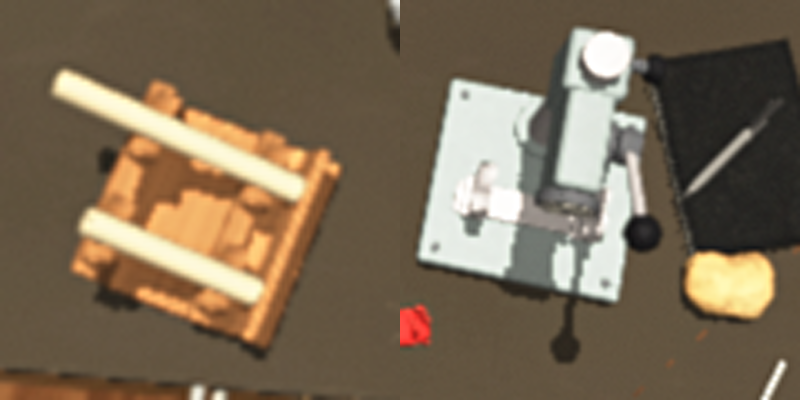

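The crop shows the upper rod, (60,85)-(300,190), overhanging the rack by a third, and the lower rod, (85,220)-(260,295), is clearly shorter. Measured lengths are 193 and 138 mm, both at about 26° pitch, so the upper one is long_rod. The lever ball is at (642,232) in the right half.

The plan is to grip the free overhang about 78 mm from the middle, so the gripper clears the press head on the +y side.

```bash
cat >> h.py <<'E'
PO=np.array([.514,-.2068,0]); PY=np.radians(-7.2)
Rp=Rn.from_euler('z',PY).as_matrix()
def topress(w): return (w-PO)@Rp
def fromxz(x,z):
    x=np.array(x,float);z=np.array(z,float);x/=np.linalg.norm(x);z/=np.linalg.norm(z)
    return Rn.from_matrix(np.stack([x,np.cross(z,x),z],1))
def move(grasp,R,cur=None):
    "shift (tool axes, mm) and rotvec (deg) from current pose to grasp-point pose"
    s=get_state(); R0=Rn.from_euler('xyz',s["ee_rot"]); p0=s["eef_pos"]
    tcp=np.array(grasp)-R.as_matrix()[:,2]*tcp_to_grasp
    return np.r_[R0.inv().apply(tcp-p0)*1000,(R0.inv()*R).as_rotvec(degrees=True)].round(1)
def grasp():
    s=get_state(); R0=Rn.from_euler('xyz',s["ee_rot"]).as_matrix(); return s["eef_pos"]+R0[:,2]*tcp_to_grasp
c,s_=np.cos,np.sin; a,b=np.radians(74),np.radians(26)
D=np.array([c(b)*c(a),c(b)*s_(a),s_(b)]); N=np.array([-s_(b)*c(a),-s_(b)*s_(a),c(b)])
RR=fromxz([-s_(a),c(a),0],-N); MID=np.array([.484,.270,.0935])
E
python3 - <<'E'
from h import *
for n in("scene","top"):
    f=np.load(f"{n}.npy",allow_pickle=True).item(); w=topress(cloud(f).reshape(-1,3))
    for lo,hi in((.03,.09),(.09,.16),(.17,.25),(.26,.3),(.3,.35)):
        m=(w[:,2]>lo)&(w[:,2]<hi)&(abs(w[:,0]-.02)<.16)&(abs(w[:,1])<.11)
        q=w[m]
        if len(q): print(n,lo,hi,len(q),"x",np.percentile(q[:,0],[1,50,99]).round(3),"y",np.percentile(q[:,1],[1,50,99]).round(3))
        q=q[q[:,0]>.03]
        if len(q): print("    back y",np.percentile(q[:,1],[1,99]).round(3), "x",q[:,0].min().round(3),q[:,0].max().round(3))
print("grasp",MID+.078*D, "above:",move(MID+.078*D+.12*N,RR))
E
```

```text
scene 0.03 0.09 492 x [-0.054  0.011  0.112] y [-0.07   0.014  0.088]
    back y [-0.067  0.083] x 0.033 0.115
scene 0.09 0.16 149 x [-0.02   0.079  0.103] y [-0.043  0.012  0.065]
    back y [-0.001  0.022] x 0.068 0.103
scene 0.17 0.25 535 x [-0.036  0.032  0.1  ] y [-0.044  0.02   0.031]
    back y [0.01  0.032] x 0.032 0.102
scene 0.26 0.3 103 x [-0.048  0.076  0.102] y [-0.049  0.002  0.022]
    back y [-0.016  0.022] x 0.034 0.103
scene 0.3 0.35 47 x [-0.075 -0.061 -0.045] y [-0.053 -0.038 -0.028]
top 0.03 0.09 512 x [-0.037  0.002  0.105] y [-0.073  0.017  0.075]
    back y [-0.084  0.086] x 0.031 0.112
top 0.09 0.16 33 x [-0.023  0.073  0.091] y [-0.056  0.015  0.057]
    back y [0.007 0.018] x 0.069 0.092
top 0.17 0.25 582 x [-0.036  0.024  0.106] y [-0.056  0.001  0.027]
    back y [-0.057  0.027] x 0.03 0.114
top 0.26 0.3 211 x [-0.042  0.079  0.101] y [-0.047 -0.003  0.018]
    back y [-0.018  0.018] x 0.065 0.103
top 0.3 0.35 108 x [-0.076 -0.064 -0.048] y [-0.057 -0.042 -0.03 ]
grasp [0.50332381 0.33739015 0.12769295] above: [ 347.8 -402.4   25.7  -20.2  -20.9   90.2]
```

Call:
drive_tool([
  [348,-402,26,-20,-21,90,-0.2],
  [348,-402,26,-20,-21,90,-0.2],
  [348,-402,26,-20,-21,90,-0.2],
  [348,-402,26,-20,-21,90,-0.2],
  [348,-402,26,-20,-21,90,-0.2],
  [348,-402,26,-20,-21,90,-0.2],
  [348,-402,26,-20,-21,90,-0.2],
  [348,-402,26,-20,-21,90,-0.2],
  [348,-402,26,-20,-21,90,-0.2],
  [348,-402,26,-20,-21,90,-0.2],
  [348,-402,26,-20,-21,90,-0.2],
  [348,-402,26,-20,-21,90,-0.2],
])

```text
t: 1.6
eef_pos: [0.4688, 0.2206, 0.3786]
ee_rot: [2.687, 0.004, 2.868]
force: [0.2, -0.7, -0.5]
width: 0.0526
```

Run:
```python
from h import *
print("left",move(MID+.078*D+.12*N,RR), get_state()["q"].round(2))
f=grab_frame("wrist"); im=f["img"]; w=cloud(f)
hsv=cv2.cvtColor(im,cv2.COLOR_RGB2HSV)
m=(hsv[...,1]<130)&(hsv[...,2]>150)&(np.linalg.norm(w-MID,axis=2)<.13)&(abs((w-MID)@RR.as_matrix()[:,0])<.025)
p=w[m]; mu=p.mean(0); d=np.linalg.svd(p-mu,full_matrices=False)[2][0]; d*=np.sign(d[2]); s=(p-mu)@d
print(m.sum(),"d",d.round(3),"vs",D.round(3),"ends from MID along D",((p-MID)@D).min(),((p-MID)@D).max(),"lat",np.median((p-MID)@RR.as_matrix()[:,0]),"N",np.percentile((p-MID)@N,[5,50,95]))
cv2.imwrite("pics/w1.png",im[:,:,::-1])
```

```text
left [-1.  -0.5 -0.4  0.   0.1  0.4] [ 0.7   0.05 -0.36 -0.34 -0.81 -0.78]
9437 d [0.196 0.634 0.748] vs [0.248 0.864 0.438] ends from MID along D -0.07314128093631121 0.09318390528550922 lat -7.613716947659547e-05 N [-0.07807358  0.00694199  0.0112198 ]
```

View pics/w1.png

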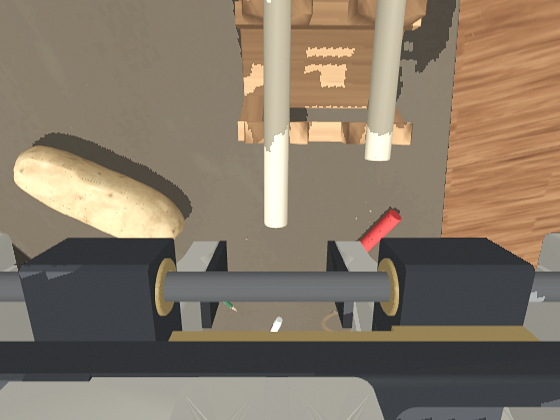

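The wrist view shows the long rod at column 277, centred between the fingers, which are at about 215 and 340. Its end is at row 225. The lateral error is under 1 mm, so I'm descending and gripping.

Call:
drive_tool([
  [0,-1,40,0,0,0,-0.2],
  [0,-1,80,0,0,0,-0.2],
  [0,-1,105,0,0,0,-0.2],
  [0,-1,120,0,0,0,-0.2],
  [0,-1,120,0,0,0,-0.2],
  [0,-1,120,0,0,0,1],
  [0,-1,120,0,0,0,1],
  [0,-1,120,0,0,0,1],
  [0,-1,120,0,0,0,1],
  [0,-1,120,0,0,0,1],
  [0,-1,120,0,0,0,1],
], grip_force=45)

```text
t: 3.02
eef_pos: [0.4838, 0.2695, 0.2706]
ee_rot: [2.687, 0.004, 2.866]
force: [-0.2, 0.7, 2.0]
width: 0.0189
```

```bash
cat >> h.py <<'E'
th=np.radians(20)
RP=Rn.from_matrix(Rp)*fromxz([-c(th),0,-s_(th)],[s_(th),0,-c(th)])
def W(p): return PO+Rp@np.array(p)
OFF=.0775
E
python3 - <<'E'
from h import *
g=grasp(); print("rod coords of grasp",(g-MID)@D,(g-MID)@N,(g-MID)@RR.as_matrix()[:,0],get_state()["force"])
print("lift: z -90; then to front high (from here)",move(W([-.12,OFF,.22]),RP))
E
```

```text
rod coords of grasp 0.0773182882484816 5.635724546245585e-05 -0.0003439664393854458 [-0.16571058  0.73545472  1.96477922]
lift: z -90; then to front high (from here) [  24.9 -315.4 -264.7   24.2  -17.4  -12.8]
```

Call:
drive_tool([
  [0,0,-10,0,0,0,1],
  [0,0,-25,0,0,0,1],
  [0,0,-50,0,0,0,1],
  [0,0,-75,0,0,0,1],
  [0,0,-100,0,0,0,1],
  [0,0,-100,0,0,0,1],
])

```text
t: 3.78
eef_pos: [0.4716, 0.2267, 0.3631]
ee_rot: [2.683, 0.007, 2.865]
force: [0.1, 0.1, -1.0]
width: 0.0189
```

Run:
```python
from h import *
print(get_state()["width"],get_state()["q"].round(2),"go",move(W([-.12,OFF,.22]),RP))
f=grab_frame("wrist"); cv2.imwrite("pics/w2.png",f["img"][:,:,::-1])
```

```text
0.018936231543054093 [ 0.7   0.07 -0.37 -0.35 -0.77 -0.77] go [  25.  -315.4 -163.    24.4  -17.2  -12.9]
```

View pics/w2.png

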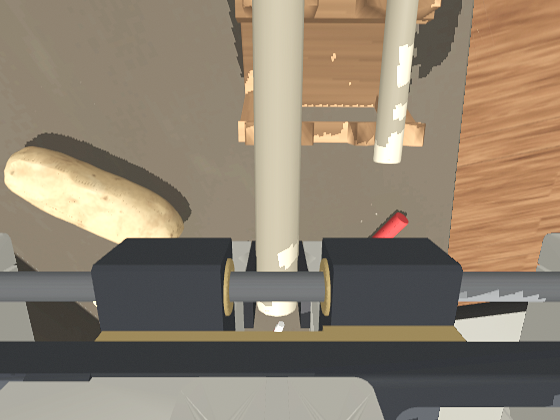

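The rod is held, running up column 277 with its end at row 308, and it has lifted out cleanly. The short rod is still in its slot. Next I'm carrying it to the front of the press.

Call:
drive_tool([
  [2,-25,-20,2,-1,-1,1],
  [5,-60,-40,5,-3,-2,1],
  [8,-100,-60,8,-5,-4,1],
  [10,-140,-80,11,-7,-6,1],
  [13,-180,-100,14,-10,-7,1],
  [16,-220,-120,17,-12,-9,1],
  [19,-255,-137,20,-14,-10,1],
  [22,-285,-150,22,-16,-12,1],
  [24,-305,-159,24,-17,-13,1],
  [25,-315,-163,24.4,-17.2,-12.9,1],
  [25,-315,-163,24.4,-17.2,-12.9,1],
])

```text
t: 5.2
eef_pos: [0.3508, -0.1072, 0.3681]
ee_rot: [-3.139, 0.344, 3.017]
force: [0.5, -0.1, -0.9]
width: 0.0186
```

```bash
cat > rod.py <<'E'
from h import *
def rodfit(z,px,names=("top","scene")):
    for n in names:
        f=grab_frame(n); w=topress(cloud(f)); hsv=cv2.cvtColor(f["img"],cv2.COLOR_RGB2HSV)
        m=(hsv[...,0]>15)&(hsv[...,0]<40)&(hsv[...,1]>25)&(hsv[...,2]>130)&(abs(w[...,2]-z)<.035)&(abs(w[...,0]-px)<.03)&(abs(w[...,1])<.13)
        p=w[m]
        if len(p)<20: print(n,len(p)); continue
        k=np.polyfit(p[:,1],p[:,2],1); k2=np.polyfit(p[:,1],p[:,0],1)
        print(n,len(p),"y ends",np.percentile(p[:,1],[0,2,98,100]).round(4),"z at 0",k[1].round(4),"tilt deg",np.degrees(k[0]).round(2),"x at 0",k2[1].round(4),"yaw deg",-np.degrees(k2[0]).round(2))
    return f
E
python3 - <<'E'
from rod import *
print("grasp press",topress(grasp()),"left",move(W([-.12,OFF,.22]),RP),get_state()["width"],get_state()["q"].round(2))
rodfit(.23,-.12)
f=grab_frame("top"); cv2.imwrite("pics/t2.png",cv2.resize(f["img"][140:300,280:460],(720,640))[:600,:,::-1])
g=topress(cloud(f));
E
```

```text
grasp press [-0.12066301  0.07802982  0.21814218] left [-0.5 -0.9 -1.5 -0.1 -0.3  0. ] 0.018647146094150063 [ 0.34 -0.3  -0.88  0.24 -0.69 -0.62]
top 112 y ends [-0.0937 -0.0919  0.0132  0.0145] z at 0 0.2236 tilt deg 0.71 x at 0 -0.1235 yaw deg 0.73
scene 152 y ends [0.0058 0.0449 0.1005 0.1086] z at 0 0.2227 tilt deg 3.73 x at 0 -0.1315 yaw deg -6.48
```

View pics/t2.png

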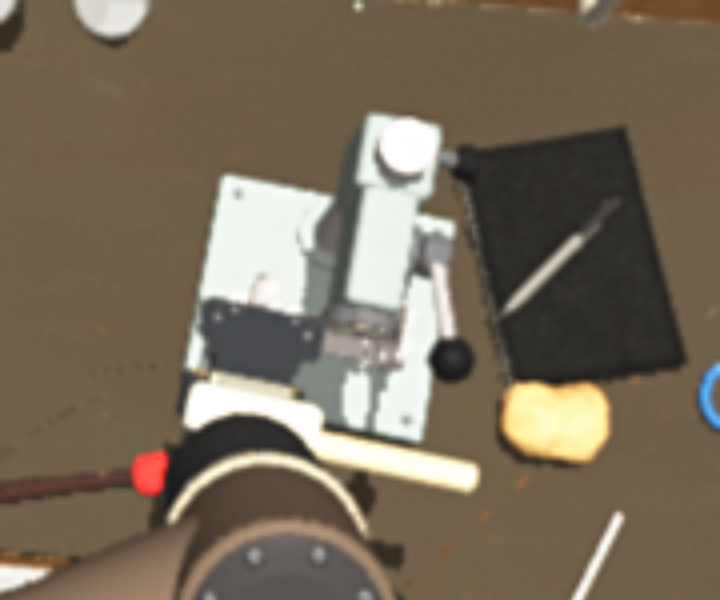

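The top crop shows the rod level in front of the press, with its right end at (470,475). The lever ball is at (452,358) and clear. Before lowering, I'm checking the press origin against the vee supports in the first frames.

Run:
```python
from h import *
for n in("scene","top"):
    f=np.load(f"{n}.npy",allow_pickle=True).item(); w=topress(cloud(f).reshape(-1,3))
    for sg in(-1,1):
        q=w[(abs(w[:,2]-.08)<.012)&(abs(w[:,0])<.04)&(abs(w[:,1]-sg*.055)<.02)]
        if len(q)>3: print(n,sg,len(q),"x",np.percentile(q[:,0],[0,5,50,95,100]).round(4),"y",np.percentile(q[:,1],[0,5,50,95,100]).round(4),"z",q[:,2].max().round(3))
    q=w[(abs(w[:,2]-.253)<.004)&(w[:,0]<.05)&(w[:,0]>-.05)&(abs(w[:,1])<.03)]
    print("head top",len(q),q[:,0].min(),np.percentile(q[:,1],[1,50,99]),q[:,2].mean())
    q=w[(abs(w[:,2]-.024)<.005)&(abs(w[:,0]-.025)<.12)&(abs(w[:,1])<.12)]; print("plate",np.percentile(q[:,0],[.5,99.5]),np.percentile(q[:,1],[.5,99.5]),q[:,2].mean(),cv2.minAreaRect(q[:,:2].astype(np.float32)))
print("low",move(W([-.12,.0772,.109]),RP),"in",move(W([0,.0772,.109]),RP))
```

```text
scene -1 58 x [-0.0251 -0.0242 -0.0011  0.0215  0.0233] y [-0.0684 -0.0662 -0.0514 -0.0427 -0.039 ] z 0.091
scene 1 59 x [-0.0248 -0.0245 -0.0006  0.0239  0.0257] y [0.043  0.0469 0.0582 0.0663 0.0678] z 0.089
head top 105 -0.023404204638977726 [-0.0203752   0.00259994  0.02452643] 0.2529823465143509
plate [-0.06867683  0.11947092] [-0.09767599  0.10330641] 0.02454620379007532 ((0.02523190528154373, 0.0012974292039871216), (0.20958644151687622, 0.18975676596164703), 89.8729248046875)
top -1 64 x [-0.0253 -0.0244 -0.0084  0.0208  0.0253] y [-0.0637 -0.0621 -0.0554 -0.0475 -0.0467] z 0.09
top 1 89 x [-0.0255 -0.0246  0.0016  0.023   0.0253] y [0.0469 0.048  0.0551 0.0626 0.063 ] z 0.091
head top 345 -0.024253831441073428 [-0.01897596 -0.00012271  0.01870182] 0.25294151282108396
plate [-0.06945477  0.11796773] [-0.09798249  0.09933593] 0.02432991924160933 ((0.025131292641162872, 7.355213165283203e-05), (0.19097423553466797, 0.1999344825744629), 0.023107513785362244)
low [ 3.760e+01 -1.600e+00  1.031e+02 -1.000e-01 -2.000e-01  1.000e-01] in [-7.530e+01 -1.800e+00  1.437e+02 -1.000e-01 -2.000e-01  1.000e-01]
```

The press origin agrees to within 1 mm (supports at ±25 and ±55). Now I'm lowering and moving in.

Call:
drive_tool([
  [13,-1,34,0,0,0,1],
  [25,-1.6,69,0,0,0,1],
  [38,-1.6,103,0,0,0,1],
  [38,-1.6,103,0,0,0,1],
  [19,-1.7,110,0,0,0,1],
  [0,-1.7,117,0,0,0,1],
  [-19,-1.8,123,0,0,0,1],
  [-38,-1.8,130,0,0,0,1],
  [-57,-1.8,137,0,0,0,1],
  [-75,-1.8,144,0,0,0,1],
  [-75,-1.8,144,0,0,0,1],
])

```text
t: 6.72
eef_pos: [0.4708, -0.1235, 0.2588]
ee_rot: [-3.138, 0.346, 3.018]
force: [-0.5, 0.7, -1.1]
width: 0.019
```

Run:
```python
from rod import *
print(topress(grasp()),get_state()["force"],"down",move(W([0,.0772,.084]),RP))
f=rodfit(.115,0)
g=grab_frame("top")
cv2.imwrite("pics/s3.png",np.hstack([cv2.resize(f["img"][150:250,230:330],(400,400)),cv2.resize(g["img"][160:260,300:400],(400,400))])[:,:,::-1])
```

```text
[0.00076426 0.0768621  0.10900062] [-0.46005842  0.70701698 -1.05420547] down [ 9.6  0.1 23.3 -0.1 -0.2  0.1]
top 41 y ends [-0.0926 -0.0923 -0.0461 -0.0457] z at 0 0.1163 tilt deg 1.16 x at 0 0.0019 yaw deg -2.13
scene 130 y ends [0.014  0.0238 0.0971 0.0991] z at 0 0.1158 tilt deg 0.12 x at 0 -0.0109 yaw deg -5.13
```

View pics/s3.png

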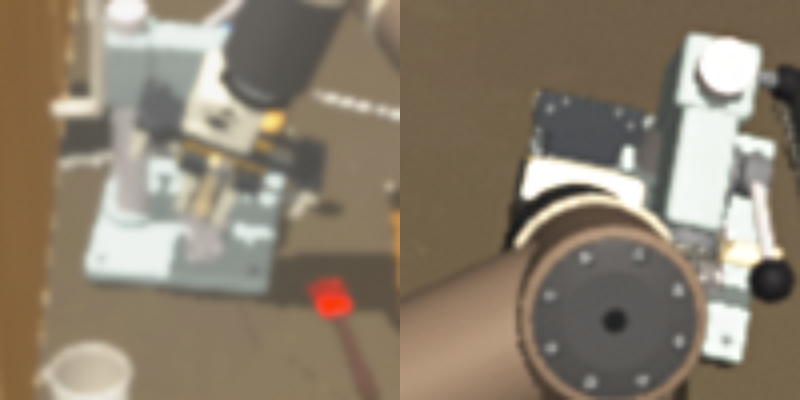

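The scene crop shows the gripper beside the head, holding the rod over the supports. The top crop shows the rod end sticking out at (740,250) on the lever side. Lowering slowly.

Call:
drive_tool([
  [2,0,6,0,0,0,1],
  [4,0,11,0,0,0,1],
  [6,0,16,0,0,0,1],
  [8,0,19,0,0,0,1],
  [9,0,21,0,0,0,1],
  [9.6,0,23,0,0,0,1],
  [9.6,0,23,0,0,0,1],
])

```text
t: 7.75
eef_pos: [0.4686, -0.1235, 0.2349]
ee_rot: [-3.139, 0.349, 3.019]
force: [2.9, 1.6, 3.7]
width: 0.0189
```

Run:
```python
from rod import *
print(topress(grasp()),get_state()["force"])
rodfit(.09,0)
```

```text
[-0.00100384  0.07681889  0.08520461] [2.85466578 1.57542794 3.72655959]
top 43 y ends [-0.0835 -0.0833 -0.0323 -0.0184] z at 0 0.0806 tilt deg -9.65 x at 0 -0.0148 yaw deg 9.03
scene 126 y ends [0.0107 0.0232 0.0966 0.0979] z at 0 0.0836 tilt deg 6.64 x at 0 -0.008 yaw deg -3.01
```

Call:
drive_tool([
  [0,0,0,0,0,0,0.3],
  [0,0,0,0,0,0,0.1],
  [0,0,0,0,0,0,0.0],
  [0,0,0,0,0,0,0.0],
  [0,0,0,0,0,0,0.0],
  [0,0,-15,0,0,0,0.0],
  [0,0,-35,0,0,0,0.0],
  [0,0,-60,0,0,0,0.0],
  [0,0,-90,0,0,0,0],
  [0,0,-120,0,0,0,0],
  [0,0,-140,0,0,0,0],
  [0,0,-140,0,0,0,0],
])

```text
t: 9.35
eef_pos: [0.4207, -0.1174, 0.3665]
ee_rot: [-3.14, 0.348, 3.018]
force: [0.7, 0.1, -0.6]
width: 0.0439
```

Run:
```python
from rod import *
print(topress(grasp()),get_state()["force"],get_state()["q"].round(2))
f=rodfit(.09,0)
g=grab_frame("wrist")
cv2.imwrite("pics/s4.png",np.hstack([cv2.resize(f["img"][150:250,230:330],(400,400)),cv2.resize(g["img"],(400,300))[:,:] if 0 else cv2.copyMakeBorder(cv2.resize(g["img"],(400,300)),0,100,0,0,0)])[:,:,::-1])
p=topress(cloud(g)); q=p[(abs(p[...,0])<.014)&(abs(p[...,1])<.12)&(abs(p[...,2]-.088)<.012)]
if len(q): print("wrist",len(q),np.percentile(q[:,1],[0,1,99,100]).round(4),np.polyfit(q[:,1],q[:,2],1),q[:,2].max())
np.save("wr.npy",g,allow_pickle=True)
```

```text
[-0.04943265  0.07675875  0.21676529] [ 0.69644745  0.13857792 -0.63921202] [ 0.23 -0.13 -0.76  0.21 -0.62 -0.51]
top 43 y ends [-0.0853 -0.0838 -0.0209  0.0953] z at 0 0.0835 tilt deg -3.67 x at 0 -0.0067 yaw deg 1.71
scene 128 y ends [-0.0922 -0.0783  0.0973  0.0996] z at 0 0.0867 tilt deg 0.27 x at 0 -0.0022 yaw deg -0.84
wrist 5482 [-0.0808 -0.0778  0.0897  0.0925] [0.00344038 0.09090295] 0.09591338407852361
```

View pics/s4.png

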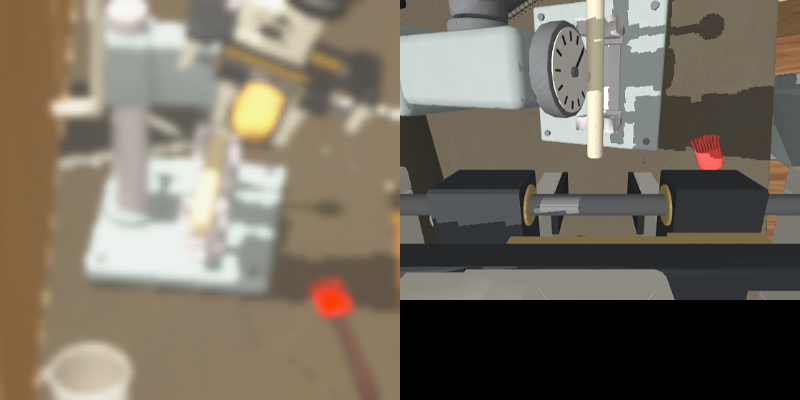

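The rod rests along the vees and is level, with slope about 0.2°. Next I'm moving up and around to the lever with the jaws along press y, then measuring the rod ends with a clear view.

```bash
cat >> h.py <<'E'
tl=np.radians(10)
RL=Rn.from_matrix(Rp)*fromxz([0,1,0],[s_(tl),0,-c(tl)])
PV=np.array([.030,-.043,.213])
def ball(q): return PV+.13*np.array([-c(np.pi/4-q),0,s_(np.pi/4-q)])
E
python3 - <<'E'
from h import *
print("A",move(W([-.16,.04,.40]),RP),"B",move(W([-.14,-.043,.40]),RL),ball(0),ball(1.2))
E
```

```text
A [ 4.160e+01 -3.730e+01 -2.117e+02 -2.000e-01 -3.000e-01  1.000e-01] B [  -4.7 -120.3 -202.5    7.5    7.8   89.9] [-0.06192388 -0.043       0.30492388] [-0.08898598 -0.043       0.16063268]
```

Call:
drive_tool([
  [14,-6,-60,0,0,0,0],
  [28,-12,-120,0,0,0,0],
  [42,-25,-170,0,0,0,0],
  [42,-37,-212,0,0,10,0],
  [34,-54,-210,1,1,20,0],
  [26,-70,-208,2,2,30,0],
  [18,-87,-206,3,3,40,0],
  [10,-104,-204,4,4,50,0],
  [2,-120,-202,5,5,60,0],
  [-5,-120,-202,6,6,70,0],
  [-5,-120,-202,7,7,80,0],
  [-5,-120,-202,7.5,7.8,90,0],
])

```text
t: 11.0
eef_pos: [0.3435, -0.2284, 0.5557]
ee_rot: [2.97, -0.003, 1.437]
force: [0.4, -0.2, 0.5]
width: 0.0441
```

Run:
```python
from rod import *
print("press",topress(grasp()),get_state()["q"].round(2),"left",move(W([-.14,-.043,.40]),RL),"above",move(W([-.062,-.043,.385]),RL),"at",move(W([-.062,-.043,.305]),RL))
f=rodfit(.09,0)
for n in("scene","top"):
    g=grab_frame(n); p=topress(cloud(g)); q=p[(np.linalg.norm(p-ball(0),axis=2)<.022)&(g["img"].max(2)<90)]
    if len(q)>5:
        A=np.c_[2*q,np.ones(len(q))]; print(n,"ball pts",len(q),"x",q[:,0].min(),q[:,0].max(),"y",q[:,1].min(),q[:,1].max(),"z",q[:,2].max())
```

```text
press [-0.1392735  -0.0425798   0.39869505] [-0.1  -0.22 -0.29  0.   -1.33 -1.6 ] left [-0.2 -1.  -1.4 -0.2 -0.1 -0.5] above [ 0.4 73.3 26.7 -0.2 -0.1 -0.5] at [ 1.000e-01  5.970e+01  1.055e+02 -2.000e-01 -1.000e-01 -5.000e-01]
top 17
scene 132 y ends [-0.0925 -0.0862  0.0976  0.1009] z at 0 0.088 tilt deg -0.17 x at 0 -0.0024 yaw deg -1.12
top ball pts 8 x -0.0549346901336865 -0.04751704813732284 y -0.050670885585423556 -0.037739097485200046 z 0.32390343190863463
```

Run:
```python
from rod import *
def ends(g,tag):
    p=topress(cloud(g))
    q=p[(abs(p[...,0])<.012)&(abs(p[...,1])<.12)&(abs(p[...,2]-.09)<.01)]
    pl=p[(abs(p[...,2]-.024)<.005)&(abs(p[...,0]-.025)<.11)&(abs(p[...,1])<.12)]
    for a,t in((q,"rod"),(pl,"plate")):
        if len(a): print(tag,t,len(a),np.percentile(a[:,1],[0,1,99,100]).round(4), a[:,2].max().round(4))
    su=p[(abs(p[...,2]-.084)<.008)&(abs(abs(p[...,0])-.02)<.006)&(abs(p[...,1])<.09)]
    for sg in(-1,1):
        a=su[su[:,1]*sg>0]
        if len(a): print("  support",sg,np.percentile(a[:,1],[1,50,99]).round(4))
ends(np.load("wr.npy",allow_pickle=True).item(),"wr old")
g=grab_frame("wrist"); np.save("wr2.npy",g,allow_pickle=True); ends(g,"wr now"); ends(grab_frame("scene"),"scene")
b=topress(cloud(g)); q=b[(np.linalg.norm(b-ball(0),axis=2)<.025)&(g["img"].max(2)<90)]
if len(q): print("ball",len(q),q.min(0),q.max(0))
cv2.imwrite("pics/w5.png",g["img"][:,:,::-1])
```

```text
wr old rod 5238 [-0.0808 -0.0778  0.0898  0.0925] 0.0959
wr old plate 17314 [-0.1029 -0.0994  0.0949  0.0977] 0.029
  support -1 [-0.0652 -0.0575 -0.0494]
  support 1 [0.0443 0.0517 0.0602]
wr now rod 1632 [-0.0967 -0.0945  0.0911  0.0933] 0.0959
wr now plate 6297 [-0.102  -0.1002  0.0954  0.098 ] 0.0289
  support -1 [-0.065  -0.0568 -0.0492]
  support 1 [0.0448 0.0519 0.0609]
scene rod 127 [-0.0969 -0.0922  0.0975  0.1015] 0.1
scene plate 751 [-0.1022 -0.0972  0.1032  0.105 ] 0.029
  support -1 [-0.0712 -0.0532 -0.0425]
  support 1 [0.0449 0.0582 0.066 ]
ball 151 [-0.07761085 -0.05723897  0.30119601] [-0.071353   -0.03493713  0.3123859 ]
```

View pics/w5.png

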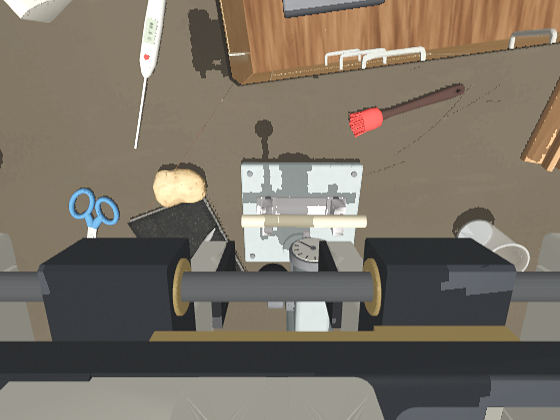

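The wrist view shows the rod seated at (245-365,222), overhanging both supports equally. Its centre agrees with the plate and support centres to about 0.5 mm. The ball is below the gripper at (270,272). Next I'm gripping the ball.

Call:
drive_tool([
  [0,37,14,0,0,-0.5,0],
  [0,73,27,0,0,-0.5,0],
  [0,73,27,0,0,-0.5,0],
  [0,68,55,0,0,-0.5,0],
  [0,63,85,0,0,-0.5,0],
  [0,60,104,0,0,-0.5,0],
  [0,60,104,0,0,-0.5,0],
  [0,60,104,0,0,-0.5,1],
  [0,60,104,0,0,-0.5,1],
  [0,60,104,0,0,-0.5,1],
  [0,60,104,0,0,-0.5,1],
], grip_force=35)

```text
t: 12.68
eef_pos: [0.4192, -0.2399, 0.4667]
ee_rot: [2.965, 0.006, 1.451]
force: [1.2, -18.5, -4.2]
width: 0.028
```

Run:
```python
from rod import *
s=get_state(); print(topress(grasp()),s["force"],s["width"],s["q"].round(2))
g=topress(grasp())
for q in(.12,.24,.36,.48,.6,.72,.84,.96,1.05,1.12,1.18,1.23): print(q,move(W(ball(q)+g-ball(0)),RL))
```

```text
[-0.06190546 -0.0453729   0.30989095] [  1.17174485 -18.53380573  -4.15590094] 0.028016891529197535 [-0.11 -0.06 -0.36  0.01 -1.09 -1.58]
0.12 [ -0.6 -11.9   9.7   0.1   0.2   0.4]
0.24 [ -0.4 -22.9  20.7   0.1   0.2   0.4]
0.36 [ -0.3 -32.5  33.    0.1   0.2   0.4]
0.48 [ -0.2 -40.5  46.4   0.1   0.2   0.4]
0.6 [ -0.1 -46.9  60.6   0.1   0.2   0.4]
0.72 [  0.  -51.5  75.5   0.1   0.2   0.4]
0.84 [  0.1 -54.4  90.8   0.1   0.2   0.4]
0.96 [ 2.000e-01 -5.530e+01  1.064e+02  1.000e-01  2.000e-01  4.000e-01]
1.05 [ 2.000e-01 -5.480e+01  1.181e+02  1.000e-01  2.000e-01  4.000e-01]
1.12 [ 2.000e-01 -5.370e+01  1.271e+02  1.000e-01  2.000e-01  4.000e-01]
1.18 [ 3.000e-01 -5.230e+01  1.348e+02  1.000e-01  2.000e-01  4.000e-01]
1.23 [ 3.000e-01 -5.070e+01  1.411e+02  1.000e-01  2.000e-01  4.000e-01]
```

There is 18 N of side load, so the ball sits about 2.5 mm further to -y than I commanded. I'll open, re-centre and grip again.

Call:
drive_tool([
  [0,0,0,0,0,0,0.1],
  [0,0,0,0,0,0,0.1],
  [-3,0,4,0,0,0,0.1],
  [-3,0,4,0,0,0,0.1],
  [-3,0,4,0,0,0,1],
  [-3,0,4,0,0,0,1],
  [-3,0,4,0,0,0,1],
  [-3,0,4,0,0,0,1],
], grip_force=30)

```text
t: 13.68
eef_pos: [0.4197, -0.2411, 0.4614]
ee_rot: [2.966, 0.001, 1.452]
force: [-0.3, -4.8, -0.7]
width: 0.0281
```

Run:
```python
from rod import *
s=get_state(); print(topress(grasp()),s["force"],s["width"],s["q"].round(2))
```

```text
[-0.0614967  -0.04578678  0.3045103 ] [-0.29479121 -4.79610138 -0.7334977 ] 0.02814519799717793 [-0.11 -0.05 -0.36  0.   -1.09 -1.58]
```

Call:
drive_tool([
  [-1,-6,5,0,0,0,1],
  [-1,-12,10,0,0,0,1],
  [-1,-17,15,0,0,0,1],
  [-1,-23,21,0,0,0,1],
  [-1,-28,27,0,0,0,1],
  [-1,-32.5,33,0,0,0,1],
  [-1,-36.5,39.5,0,0,0,1],
  [-1,-40.5,46.5,0,0,0,1],
  [-1,-44,53.5,0,0,0,1],
  [-1,-47,60.5,0,0,0,1],
  [-1,-47,60.5,0,0,0,1],
])

```text
t: 15.05
eef_pos: [0.3841, -0.2371, 0.3937]
ee_rot: [2.966, -0.001, 1.452]
force: [-1.6, 6.6, 6.0]
width: 0.0283
```

Run:
```python
from rod import *
s=get_state(); g=topress(grasp()); print(g,"exp",ball(.6),"F press",Rp.T@s["force"],s["width"])
v=g-PV; print("lever est",np.pi/4-np.arctan2(v[2],-v[0]),"r",np.hypot(v[0],v[2]))
for q in(.72,.84,.96,1.08,1.14,1.2,1.23): print(q,move(W(ball(q)+[0,g[1]+.043,0]),RL)[:3])
```

```text
[-0.09712947 -0.04605999  0.23684058] exp [-0.09777218 -0.043       0.23696393] F press [-2.44635864  6.31660335  5.96617009] 0.028269626709687867
lever est 0.6000212840383448 r 0.1293455696394376
0.72 [ 0.3 -5.  14.7]
0.84 [ 0.3 -7.8 30. ]
0.96 [ 0.3 -8.8 45.5]
1.08 [ 0.3 -7.9 61.1]
1.14 [ 0.2 -6.7 68.8]
1.2 [ 0.2 -5.1 76.5]
1.23 [ 0.2 -4.1 80.2]
```

Call:
drive_tool([
  [0.5,-3,7,0,0,0,1],
  [0.5,-5,15,0,0,0,1],
  [0.5,-6.5,22,0,0,0,1],
  [0.5,-8,30,0,0,0,1],
  [0.5,-8.5,38,0,0,0,1],
  [0.5,-9,45.5,0,0,0,1],
  [0.5,-8.5,53,0,0,0,1],
  [0.5,-8,61,0,0,0,1],
  [0.5,-7,68,0,0,0,1],
  [0.5,-6,73,0,0,0,1],
  [0.5,-5,77,0,0,0,1],
  [0.5,-5,77,0,0,0,1],
])

```text
t: 16.55
eef_pos: [0.3921, -0.238, 0.3169]
ee_rot: [2.968, -0.0, 1.452]
force: [-5.5, 5.0, 8.7]
width: 0.0284
```

Run:
```python
from rod import *
s=get_state(); g=topress(grasp()); print(g,"exp",ball(1.2),"F press",Rp.T@s["force"],s["width"])
v=g-PV; print("lever est",np.pi/4-np.arctan2(v[2],-v[0]),"r",np.hypot(v[0],v[2]))
```

```text
[-0.08953032 -0.04600413  0.1600196 ] exp [-0.08898598 -0.043       0.16063268] F press [-6.11077663  4.23458751  8.65575483] 0.028386558509009088
lever est 1.2026147404066143 r 0.13074562887645685
```

At about 1.20 rad. I'll push a few mm further so it's firmly on the stop, and hold.

Call:
drive_tool([
  [0,1,2,0,0,0,1],
  [0,2,4,0,0,0,1],
  [0,2,4,0,0,0,1],
  [0,2,4,0,0,0,1],
  [0,2,4,0,0,0,1],
  [0,2,4,0,0,0,1],
  [0,2,4,0,0,0,1],
  [0,2,4,0,0,0,1],
  [0,2,4,0,0,0,1],
  [0,2,4,0,0,0,1],
])

```text
t: 17.8
eef_pos: [0.394, -0.2382, 0.3132]
ee_rot: [2.969, -0.0, 1.452]
force: [-7.3, 5.7, 9.4]
width: 0.0279
```

Run:
```python
from rod import *
s=get_state(); g=topress(grasp()); print(g,"F press",Rp.T@s["force"],s["width"])
v=g-PV; print("lever est",np.pi/4-np.arctan2(v[2],-v[0]),"r",np.hypot(v[0],v[2]))
f=grab_frame("scene"); w=topress(cloud(f))
cv2.imwrite("pics/s6.png",cv2.resize(f["img"][150:250,230:330],(600,600),interpolation=cv2.INTER_CUBIC)[:,:,::-1])
for q in(1.1,1.0,.9,.8,.7,.6,.5,.4,.3,.2,.1,0,-.03): print(q,move(W(ball(q)+[0,g[1]+.043,0]),RL)[:3])
```

```text
[-0.08781035 -0.04597106  0.15623546] F press [-7.98083787  4.77182298  9.38779077] 0.02793988395384323
lever est 1.234404236799941 r 0.13077267424455427
1.1 [  0.3  -3.2 -17.3]
1.0 [  0.3  -4.4 -30.2]
0.9 [  0.3  -4.3 -43.2]
0.8 [  0.3  -2.9 -56.1]
0.7 [  0.3  -0.3 -68.8]
0.6 [  0.3   3.7 -81.2]
0.5 [  0.3   8.8 -93.2]
0.4 [   0.3   15.1 -104.5]
0.3 [   0.3   22.6 -115.2]
0.2 [   0.2   31.  -125.1]
0.1 [   0.2   40.4 -134. ]
0 [ 1.00e-01  5.06e+01 -1.42e+02]
-0.03 [ 1.000e-01  5.390e+01 -1.442e+02]
```

View pics/s6.png

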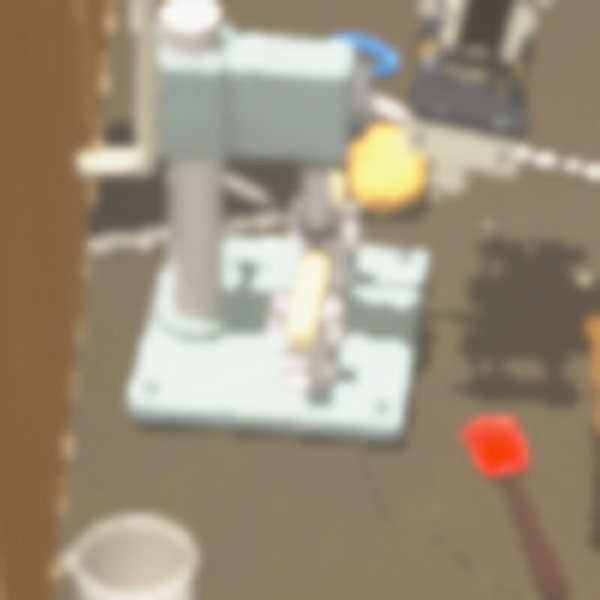

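The nose bears on the rod, whose visible half is at (310,300). The force is still rising only gently at an estimated 1.23 rad, so I'm not sure the lever has hit its stop. I'll grip harder and push further until it clearly does.

Call:
drive_tool([
  [0,0,0,0,0,0,1],
  [0,0,0,0,0,0,1],
  [0,1,1.5,0,0,0,1],
  [0,1.5,3,0,0,0,1],
  [0,2,5,0,0,0,1],
  [0,2,5,0,0,0,1],
  [0,2,5,0,0,0,1],
], grip_force=50)

```text
t: 18.73
eef_pos: [0.3957, -0.2385, 0.3105]
ee_rot: [2.97, 0.0, 1.452]
force: [-22.8, 14.3, 37.7]
width: 0.0277
```

Run:
```python
from rod import *
s=get_state(); g=topress(grasp()); F=Rp.T@s["force"]; print(g,"F press",F,"tang",-F@[.41,0,-.91],s["width"])
v=g-PV; print("lever est",np.pi/4-np.arctan2(v[2],-v[0]),"r",np.hypot(v[0],v[2]))
f=grab_frame("wrist"); w=topress(cloud(f)); q=w[(np.linalg.norm(w-g,axis=2)<.03)&(f["img"].max(2)<70)]; print(len(q),q.min(0) if len(q) else '',q.max(0) if len(q) else '')
cv2.imwrite("pics/w7.png",f["img"][:,:,::-1])
```

```text
[-0.08624188 -0.046128    0.15348413] F press [-24.44604577  11.33154456  37.67004138] tang 44.302616415998145 0.02769250089439499
lever est 1.2585998147066915 r 0.1305921703347057
2230 [-0.10365376 -0.06401431  0.13409651] [-0.07749521 -0.02901645  0.17997357]
```

The force jumped to 44 N along the pull, so the lever is on its stop. I'll relax to a light hold for a moment, then ease it up along the arc.

Call:
drive_tool([
  [0,-1,-2,0,0,0,1],
  [0,-1.5,-4,0,0,0,1],
  [0,-1.5,-4,0,0,0,1],
  [0,-1.5,-4,0,0,0,1],
  [0,-3,-10,0,0,0,1],
  [0,-4,-16,0,0,0,1],
  [0,-5,-22,0,0,0,1],
  [0,-6,-29,0,0,0,1],
  [0,-6,-35,0,0,0,1],
  [0,-6,-42,0,0,0,1],
  [0,-6,-48,0,0,0,1],
])

```text
t: 20.15
eef_pos: [0.384, -0.2369, 0.3555]
ee_rot: [2.966, -0.0, 1.452]
force: [-0.4, 4.0, 2.5]
width: 0.0276
```

Run:
```python
from rod import *
s=get_state(); g=topress(grasp()); F=Rp.T@s["force"]; print(g,"F press",F,s["width"])
v=g-PV; print("lever est",np.pi/4-np.arctan2(v[2],-v[0]),"r",np.hypot(v[0],v[2]))
for q in(.8,.7,.6,.5,.4,.3,.2,.1,0,-.03): print(q,move(W(ball(q)+[0,g[1]+.043,0]),RL)[:3])
```

```text
[-0.09728127 -0.04598215  0.19861694] F press [-0.86998988  3.87833706  2.45366832] 0.027640853394721304
lever est 0.8979229941428468 r 0.1280913526319627
0.8 [  0.2  -0.3 -12.8]
0.7 [  0.2   2.5 -25.5]
0.6 [  0.2   6.4 -37.8]
0.5 [  0.2  11.6 -49.8]
0.4 [  0.2  18.  -61.1]
0.3 [  0.1  25.5 -71.7]
0.2 [  0.1  33.9 -81.6]
0.1 [  0.   43.4 -90.5]
0 [ -0.   53.6 -98.5]
-0.03 [  -0.    56.9 -100.7]
```

Call:
drive_tool([
  [0,-0.5,-6,0,0,0,1],
  [0,-0.5,-13,0,0,0,1],
  [0,1,-19,0,0,0,1],
  [0,2.5,-25.5,0,0,0,1],
  [0,4,-32,0,0,0,1],
  [0,6.5,-38,0,0,0,1],
  [0,9,-44,0,0,0,1],
  [0,11.5,-50,0,0,0,1],
  [0,14.5,-55.5,0,0,0,1],
  [0,18,-61,0,0,0,1],
  [0,21.5,-66.5,0,0,0,1],
  [0,25.5,-72,0,0,0,1],
])

```text
t: 21.65
eef_pos: [0.3991, -0.2387, 0.4314]
ee_rot: [2.959, 0.001, 1.453]
force: [15.9, -1.7, -9.0]
width: 0.0275
```

Call:
drive_tool([
  [0,4,-5,0,0,0,1],
  [0,8.5,-10,0,0,0,1],
  [0,13,-14.5,0,0,0,1],
  [0,18,-19,0,0,0,1],
  [0,22,-22,0,0,0,1],
  [0,25,-24,0,0,0,1],
  [0,25,-24,0,0,0,1],
])

```text
t: 22.52
eef_pos: [0.4175, -0.2411, 0.4563]
ee_rot: [2.968, -0.0, 1.452]
force: [9.0, -3.2, -14.0]
width: 0.0277
```

Run:
```python
from rod import *
s=get_state(); g=topress(grasp()); F=Rp.T@s["force"]; print(g,"F press",F,s["width"])
v=g-PV; print("lever est",np.pi/4-np.arctan2(v[2],-v[0]),"r",np.hypot(v[0],v[2]))
for q in(.05,0,-.03): print(q,move(W(ball(q)+[0,g[1]+.043,0]),RL)[:3])
```

```text
[-0.06384989 -0.0458843   0.29945023] F press [  9.35456108  -2.03148795 -13.99765023] 0.027726146973681046
lever est 0.04101774943048364 r 0.1275987614732293
0.05 [ 0.2 -2.5 -1.2]
0 [ 0.2  2.8 -5.1]
-0.03 [ 0.2  6.  -7.2]
```

The force now opposes rising, so the lever is probably at its top stop, and there is some radial preload. I'll relax that, then release gently and look.

Call:
drive_tool([
  [0,1,1,0,0,0,1],
  [0,2,1,0,0,0,1],
  [0,3,1,0,0,0,1],
  [0,3,1,0,0,0,1],
], grip_force=20)

```text
t: 23.02
eef_pos: [0.4181, -0.2413, 0.4569]
ee_rot: [2.971, -0.0, 1.451]
force: [-6.7, 2.9, -1.2]
width: 0.0289
```

Run:
```python
from rod import *
s=get_state(); g=topress(grasp()); F=Rp.T@s["force"]; print(g,"F press",F,"rad out",F@[-.7,0,.7],"tang up",F@[.7,0,.7],s["width"])
f=grab_frame("wrist"); w=topress(cloud(f)); q=w[(np.linalg.norm(w-ball(0),axis=2)<.022)&(f["img"].max(2)<70)]; print(len(q))
f=grab_frame("top"); w=topress(cloud(f)); q=w[(np.linalg.norm(w-ball(0),axis=2)<.022)]; print(len(q),q.mean(0) if len(q) else '')
```

```text
[-0.06377322 -0.04598497  0.29986399] F press [-6.97205652  2.08505601 -1.2460748 ] rad out 4.008187205488255 tang up -5.75269192386196 0.028864020024841768
1811
0
```

I commanded a further 3 mm upward and the arm did not move (5.8 N resisting), so the lever is at its top. Releasing and withdrawing.

Call:
drive_tool([
  [0,0,0,0,0,0,0.1],
  [0,0,0,0,0,0,0.0],
  [0,0,0,0,0,0,0.0],
  [0,0,0,0,0,0,0.0],
  [0,0,-20,0,0,0,0.0],
  [0,0,-50,0,0,0,0],
  [0,-10,-90,0,0,0,0],
  [0,-50,-110,0,0,0,0],
  [0,-80,-110,0,0,0,0],
  [0,-80,-110,0,0,0,0],
])

```text
t: 24.38
eef_pos: [0.3207, -0.2296, 0.5529]
ee_rot: [2.964, 0.0, 1.452]
force: [0.8, 0.6, 0.3]
width: 0.0441
```

Run:
```python
from rod import *
s=get_state(); print(topress(grasp()),s["force"])
g=grab_frame("wrist"); p=topress(cloud(g))
q=p[(abs(p[...,0])<.012)&(abs(p[...,1])<.12)&(abs(p[...,2]-.09)<.01)]
pl=p[(abs(p[...,2]-.024)<.005)&(abs(p[...,0]-.025)<.11)&(abs(p[...,1])<.12)]
for a in(q,pl): print(len(a),np.percentile(a[:,1],[0,1,50,99,100]).round(4),np.polyfit(a[:,1],a[:,2],1).round(4))
b=p[(np.linalg.norm(p-ball(0),axis=2)<.025)&(g["img"].max(2)<90)]
if len(b): print("ball",len(b),b.min(0),b.max(0))
f=grab_frame("scene"); a=np.load("scene.npy",allow_pickle=True).item()["img"]
d=np.abs(a.astype(int)-f["img"]).max(2); 
for n,(u,v) in dict(beaker=(252,250),brush=(316,233),short=(317,277),potato=(235,318)).items(): print(n,"px diff",np.median(d[v-9:v+10,u-9:u+10]),d[v-9:v+10,u-9:u+10].max())
cv2.imwrite("pics/fin.png",np.hstack([cv2.resize(f["img"][140:310,230:340],(300,464)),cv2.resize(g["img"],(500,375)) if 0 else cv2.copyMakeBorder(cv2.resize(g["img"],(500,375)),0,89,0,0,0)])[:,:,::-1])
```

```text
[-0.16076457 -0.04670127  0.39609484] [0.83639354 0.56323959 0.34093431]
1544 [-0.0959 -0.094  -0.0032  0.0909  0.0934] [0.0028 0.0906]
5856 [-0.1019 -0.1002 -0.0251  0.0952  0.0981] [0.0009 0.0239]
ball 567 [-0.07302994 -0.06019533  0.30735076] [-0.05081184 -0.0313019   0.32303481]
beaker px diff 1.0 2
brush px diff 1.0 6
short px diff 1.0 2
potato px diff 1.0 2
```

View pics/fin.png

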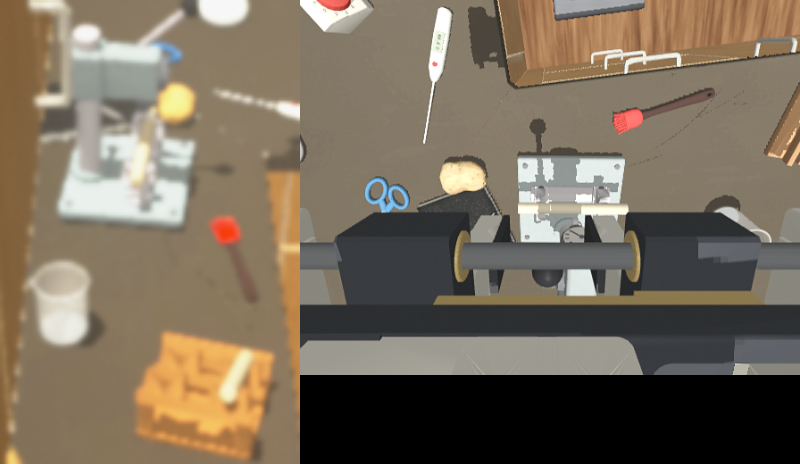

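The final views show the rod seated in both vees at (520-628,209), equal at both sides, and the lever ball back at its starting height. The short rod is in the rack at (237,375), and the beaker and brush haven't moved.

```bash
python3 -c "
from station import *
job_done()"
```

```text
the job is handed in; nothing more can be done
```

The bend test is done and handed in at about 24.5 s of the 64 s allowed. I laid the long rod in the vee supports and let go. I then pulled the lever to its stop, held it about a second and eased it back to the top along its arc. The tested rod is still in the supports.

**Last checks that passed**
- **Rod position:** it is seated level, within about 0.2°. Its centre is within about 1 mm of the middle of the press.
- **Lever down:** the nose was seen bearing on the rod. At the bottom the pull force jumped from about 12 N to 44 N, which I took as the stop.
- **Lever up:** the ball is back at its starting height, with its top at 0.323 m as before. The arm is clear and touching nothing.
- **Bystanders:** image patches at the beaker, brush, short rod and the larger potato are unchanged. The potato piece beside the press was only checked by eye and looks undisturbed.

**What disagreed**
- **Lever angle:** the arm's position implied 1.26 rad at the stop, against the nominal 1.2, so the ball probably slid a few mm in the grip.
- **First grip on the ball:** it carried 18 N of side load. I re-centred and gripped again before pulling.
- **Rod centre:** the scene camera put it 1–1.5 mm off the wrist camera's figure; I trusted the wrist camera.

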